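# Refit the receiver's index bracket and knob, and hold the knob pressed to pair

### The arm

A 6-joint arm with a two-finger parallel gripper is mounted at the origin on the work surface. World frame = base frame: x ahead of the robot, y to its left, z up, the work surface at z = 0. Lengths are in mm, angles in rad, forces in N, time in s.
With the tool pointing down it reaches from about 150 to 775 mm from the base axis. Payload 6.1 kg.
Tool frame: the origin (TCP) lies at the very end of the fingers, on their centre line; the grasp point (between the pads) lies 19 mm behind it; z points along the fingers, x is the direction in which the jaws open and shut, and the axes are right-handed (so a half turn about z gives the same grasp; the last joint's range is limited). The gripper opens to 85 mm and grips with 20 to 120 N. Pads are 22 mm wide; open, the fingers measure 114 mm over their backs; the gripper's body (76 mm by 85 mm) begins 54 mm behind the grasp point. The pads swing forward as they close: fully open they stand 13 mm farther back than shut.
Start: joints at [1.25, 0.126, -0.04, 1.405, 0, 1.571], TCP at [165.539, 498.202, 202.395] pointing down, gripper open.
Joint ranges: [-2.72, 2.72], [-0.95, 1.95], [-1.27, 1.35], [-1.78, 2.02], [-1.46, 1.47], [-3.14, 3.14]. Speed limits (rad/s): [2.39, 2.39, 3.01, 3.14, 3.14, 3.14].

### API

Orientations are given as a unit quaternion [w, x, y, z].
In Python, from rig import * gives the robot as it stands.
- The arm moves only by the tool drive_tool, never from a script. Its argument "motion" is a list of rows, each a list of 6 numbers: the shift along the tool's x, y, z as a fraction of full scale, then the turn, a rotation vector about the tool's x, y, z as a fraction of full scale. In form: [[dx, dy, dz, rx, ry, rz], ...]. A call has 1 to 8 rows; each row is the pose to reach, as a shift and turn from the pose measured when the call began, along the tool's axes at that moment; what a row does not reach only later rows make up. Full scale, the value 1, is 100 mm for a shift and pi/2 rad for a turn. A row lasts 1/10 s, in which the tool goes at most 50 mm and 8.59 degrees, less where a joint would pass 70% of its speed; a pose out of reach is approached as far as the arm can. A call with a number of a shift or a turn outside -1 to 1 is refused whole. A call with a gripper value outside its range is refused whole. "fingers" is the opening, from 0 (shut) to 1 (fully open), set as the call begins (left out, the last holds). The fingers move at their own pace and stop on an object; "force" is the grip in N (left out, the last holds). Time passes only in rows, so rows that repeat a pose let the fingers close. It gives the time, the measured TCP pose, the force and the opening at its end, in the units of the state.
- get_obs(): the state, without advancing time (a new reading comes with each control period).
- capture(name): name is "side" or "top"; returns a dict with "pixels" (480x640x3 uint8, blue, green, red), "fx", "fy", "cx", "cy" (pixels), "rvec" (rotation vector, rad) and "tvec" (3), from world to camera coordinates, as OpenCV has them. Camera axes: x right, y down, z forward; pixel columns grow to the right and rows downward; lengths in mm; the calibration is good to about 2 mm. A picture is of the moment at which its call begins. There is no depth.
- close_job(): hands the job in, once; it reports no verdict.
The state is a dict: "t": time; "qpos": joint angles; "joint_velocities": joint speeds; "joint_efforts": joint torques, N m; "tool_pos": TCP position; "ee_rot": TCP orientation; "contact_force": force on the tool from outside, world axes, zero at the start; "wrist_torque": the same for the moment, N m; "opening": opening from 0.0 (shut) to 1.0 (fully open).
Only numpy, scipy, OpenCV 4.12 (cv2) and the standard library are available. Lean on these libraries where they do the work, as an engineer would, in place of code of your own. Each camera call takes 0.05 s, during which the arm holds its last target. There are 200 camera calls.

### The job

The control on top of the black receiver has been taken apart. Slip the steel bracket's eye over the round bush so that it lies flat on the receiver's top and let it go; then turn the loose square knob so that its D-shaped bore matches the spindle, push it fully home on the spindle, and press it down against the spring, as one does to pair it with the router. Finish while still holding the knob pressed down - do not let go - and leave the remotes and the piggy bank where they are.

Things in the scene. Friction and masses are not known exactly. Their poses are not given: they have to be found in the camera images.
- receiver: Fixed black receiver cabinet with wooden cheeks, 180 (x) x 220 (y) x 60 mm high, flat top. Origin: centre of its underside, on the shelf; z up. The bush and spindle stand on its top within 25 mm of the middle.
- bush: Fixed round brass bush standing upright on the receiver's top, 20 mm in diameter, 8 mm high, its upper rim chamfered. Origin: centre of its foot, on the receiver's top (60 mm above the shelf); z up. The spindle rises out of its middle.
- spindle_tip (a point): Centre of the top face of the upright aluminium D-spindle, 14 mm in diameter, standing 22 mm out of the bush: its top is 30 mm above the receiver's top when not pressed. One side is cut flat, 3.5 mm from the axis, along its whole length; this point's x axis points squarely out of that flat, z up. Top edge chamfered. It does not turn, but sinks when pressed.
- spindle (a joint): How far the spindle is pushed down, m: 0 released, 0.005 fully down. A spring resists with 3 N at the start of the travel and 8 N when fully down; it counts as pressed beyond half-way.
- knob_center (a point): Centre of the loose square aluminium knob, 36 x 36 mm, 26 mm high (this point is 13 mm above its underside), 45 g, lying bore down, z up. A black ridge on top, 3 mm high, runs from the middle to its +x side: it points the way the flat of the bore below faces. When home on the spindle this point is 3 mm below the spindle's top face and the underside is 6 mm above the bush.
- knob_bore (a point): Centre of the mouth of the knob's blind D-shaped bore, in its underside. 16 mm deep, about 16.5 mm in diameter, its flat 4.6 mm from the axis on the +x side (under the ridge). The play allows about 0.15 rad of error in yaw. When home, the spindle's top touches the bottom of the bore.
- bracket_eye (a point): Centre of the 26.5 mm eye of the loose L-shaped steel bracket, at the level of the underside of its foot. The bracket's x axis runs from the eye to the flange. The foot is 5 mm thick: a 44 x 44 mm head round the eye, then a tongue 28 mm wide; total length 88 mm. 60 g, z up.
- bracket_flange (a point): Centre of the bracket's upright flange, by which it can be gripped: 8 mm thick along the bracket's x, 28 mm wide, rising from 5 mm to 35 mm above the underside (this point is 20 mm above the underside). It is 62 mm from the eye along the bracket's +x. The bracket may point any way on the receiver.
- remote_a: Bystander: black remote control lying flat, 42 x 160 x 18 mm, long along its y. Origin: centre of its underside.
- remote_b: Bystander: black remote control lying flat, 42 x 140 x 18 mm, long along its y. Origin: centre of its underside.
- piggy: Bystander: orange ceramic piggy bank standing on four legs, about 125 mm long (its x), 88 mm wide and 105 mm high. Origin: between its feet, on the shelf.
Mind the look-alikes: they are no part of the job. Several things look just like the part that bears bracket_eye: the one meant starts nearest to the robot's base. Leave any turquoise look-alike of the part that bears knob_center alone.

How it is judged (in metres and radians):
On the way, in this order (a step that is already met when the one before it is completed fails the run):
1. the bracket's eye is over the bush, the bracket lies flat on the receiver's top and is let go (horizontal distance between bracket_eye and bush below 0.006 m and z of bracket_eye in the frame of bush below 0.003 m and angle between bracket_eye's own z axis and vertical below 0.08 rad and contact force between bracket and the fingers below 0.3 N), for 0.2 s.
2. the knob is fully home on the spindle, flat to flat (horizontal distance between knob_center and spindle_tip below 0.004 m and z of knob_center in the frame of spindle_tip below -0.001 m and angle between the x axis of knob_center and the x axis of spindle_tip, either way round below 0.35 rad), for 0.2 s.
At the end, for the whole second after the job is handed in: Bracket flat on the receiver (3 mm, 0.08 rad), eye round the bush (6 mm); knob on the spindle within 2 mm of fully home, 4 mm of the axis, flats matched, upright within 0.12 rad; gripper still on the knob (over 1 N), keeping the spindle pushed down more than 2.5 of its 5 mm (all of step 2 and angle between knob_center's own z axis and vertical below 0.12 rad and value of joint spindle above 0.0025 m and contact force between knob and the fingers above 1 N and horizontal distance between bracket_eye and bush below 0.006 m and z of bracket_eye in the frame of bush below 0.003 m and angle between bracket_eye's own z axis and vertical below 0.08 rad); the arm keeps its last pose, push and grip.
It fails at once if a remote or the piggy bank is shoved more than 30 mm (distance of any of remote_a, remote_b, piggy from where it was at the start of the episode above 0.03 m).
It also fails if it takes over 54 s, if anything falls off the work surface, if the arm or the gripper's body presses on something with over 40 N, if the wrist force passes 120 N, or if a joint passes its speed limit or range.

## Working session

There is one attempt and no reset: what is moved stays moved. The work goes in short steps, Python scripts to look and compute and a tool call to move; the robot and the scene stay as the last step left them, time stands still between calls to the robot, and variables do not carry over. Pictures are saved under pics/ and viewed, about 8 in all and at most 12, crops included, and the job is handed in when it is done.

Besides the shell and the picture viewer there is one more tool, called after "Call:" in YAML: its name, and indented under it one key for each argument. drive_tool: Moves the arm, as the interface text tells. Shift numbers are shares of 100 mm and turn numbers shares of pi/2 rad, none past 1 either way. Its arguments: {"type":"object","properties":{"motion":{"type":"array"},"fingers":{"type":"number"},"force":{"type":"number"}},"required":["motion"]}

```bash
mkdir -p pics
cat > h.py <<'E'
from rig import *
import numpy as np, cv2
def snap(n,f):
    c=capture(n); np.savez('pics/'+f+'.npz',**{k:np.array(v) for k,v in c.items()}); cv2.imwrite('pics/'+f+'.png',c['pixels']); return c
def load(f): return dict(np.load('pics/'+f+'.npz'))
def K(c): return np.array([[c['fx'],0,c['cx']],[0,c['fy'],c['cy']],[0,0,1]],float)
def ray(c,u,v,z):
    R=cv2.Rodrigues(np.array(c['rvec'],float))[0]; o=-R.T@np.array(c['tvec'],float).ravel()
    d=R.T@np.linalg.inv(K(c))@[u,v,1]; return o+d*(z-o[2])/d[2]
def proj(c,p): return cv2.projectPoints(np.array(p,float).reshape(-1,1,3),np.array(c['rvec'],float),np.array(c['tvec'],float),K(c),None)[0].reshape(-1,2)
E
python3 - <<'E'
from h import *
a=snap('top','t0');b=snap('side','s0')
for c in(a,b):
    R=cv2.Rodrigues(np.array(c['rvec'],float))[0];print(c['fx'],-R.T@np.array(c['tvec'],float).ravel(),R.round(2).tolist())
print(get_obs())
E
```

```text
466.58072461683787 [ 491.21728457   24.11744286 1078.58236438] [[-0.01, -1.0, -0.0], [-1.0, 0.02, -0.08], [0.08, 0.0, -1.0]]
505.9906791894167 [ 286.34476801 -761.08421808  758.88294629] [[0.95, -0.32, 0.02], [-0.18, -0.58, -0.8], [0.27, 0.75, -0.6]]
{'t': 0.1, 'qpos': array([ 1.24999779e+00,  1.26337556e-01, -4.05091436e-02,  1.40538985e+00,
        2.78305666e-05,  1.57074810e+00]), 'joint_velocities': array([-0.00272082,  0.00041866,  0.00052867, -0.0003853 ,  0.00218893,
       -0.00135613]), 'joint_efforts': array([-2.76498533e-03, -4.36907029e+01,  3.53603840e+01,  1.36645033e-02,
       -1.18242051e-04,  5.40227319e-06]), 'tool_pos': array([165.40890405, 497.83458307, 201.69601055]), 'ee_rot': array([ 4.10035583e-04,  8.10949451e-01,  5.85115774e-01, -5.92136027e-04]), 'contact_force': array([-0.24333017,  0.55675118,  0.30615055]), 'wrist_torque': array([ 0.02283654, -0.03427645, -0.01687802]), 'opening': 0.9980560692406925}
```

View pics/t0.png

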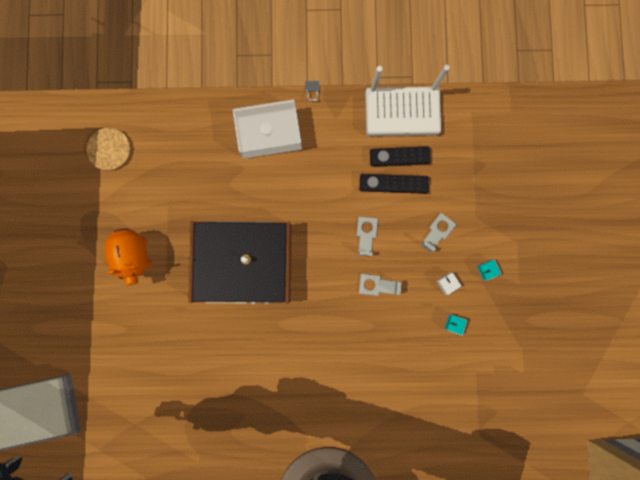

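View pics/s0.png

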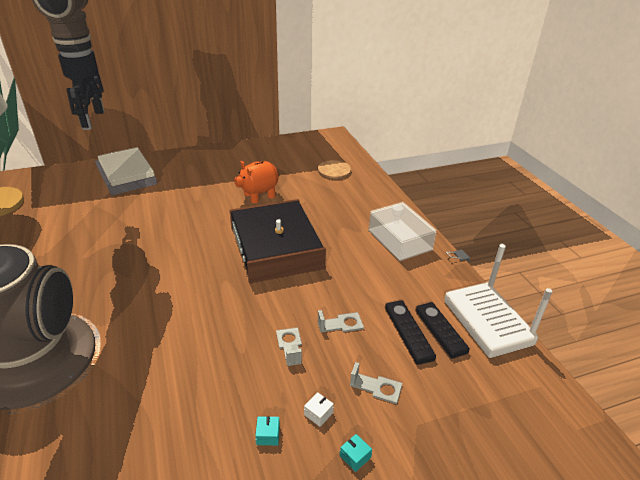

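Top view: three bracket candidates at (367,235), (440,230) and (380,286). The last is nearest the base at (330,480), so it's my choice. Knob candidates: aluminium (449,283), turquoise (489,270) and (457,324). I choose the aluminium one. Bush and spindle are at (246,259). One composite close crop follows.

Run:
```python
from h import *
a=load('t0');b=load('s0')
def crop(c,u,v,w,h,s): return cv2.resize(c['pixels'][v-h//2:v+h//2,u-w//2:u+w//2],None,fx=s,fy=s,interpolation=cv2.INTER_CUBIC)
r1=np.hstack([crop(a,380,286,50,36,8),crop(a,449,283,50,36,8)])
r2=np.hstack([crop(a,246,259,50,36,8),crop(b,279,227,50,36,8)])
cv2.imwrite('pics/c0.png',np.vstack([r1,r2]))
for n,u,v,z in[('eye',370,285,5),('fl',399,287,35),('knob',449,283,26),('sp',246,259,90),('brA',367,235,0),('brB',440,230,0)]:
    print(n,ray(a,u,v,z).round(1))
# segment light/metal pieces
hsv=cv2.cvtColor(a['pixels'],cv2.COLOR_BGR2HSV)
m=((hsv[...,1]<60)&(hsv[...,2]>110)).astype(np.uint8)
n,l,s,ct=cv2.connectedComponentsWithStats(m)
for i in range(1,n):
    if 20<s[i,4]<1500: print(s[i],ct[i].round(1), cv2.minAreaRect(np.argwhere(l==i)[:,::-1].astype(np.float32)))
```

```text
eye [ 472.8 -105.5    5. ]
fl [ 467.9 -166.3   35. ]
knob [ 475.  -280.3   26. ]
sp [533.  166.2  90. ]
brA [ 588.3 -102.     0. ]
brB [ 597.4 -271.5    0. ]
[379 151   9  10  76] [382.9 155.6] ((383.0, 155.5), (9.0, 8.0), 90.0)
[368 177  10  10  77] [372.5 181.5] ((372.2500305175781, 181.75001525878906), (8.485280990600586, 9.192388534545898), 45.0)
[422 214  34  37 483] [437.4 232.3] ((436.6829833984375, 232.64633178710938), (19.053199768066406, 37.325531005859375), 38.65980911254883)
[357 217  21  39 509] [366.  235.4] ((365.8465270996094, 236.03465270996094), (19.40322494506836, 37.512901306152344), 5.710593223571777)
[241 256   7   6  34] [243.8 259. ] ((244.0, 258.5), (5.0, 6.0), 90.0)
[437 273  24  21 318] [448.9 283.2] ((449.0384521484375, 283.3076477050781), (17.75040626525879, 18.582456588745117), 56.30992889404297)
[359 274  42  21 526] [379.1 285.4] ((379.9752197265625, 285.2475280761719), (40.99553298950195, 19.2042179107666), 5.710593223571777)
```

View pics/c0.png

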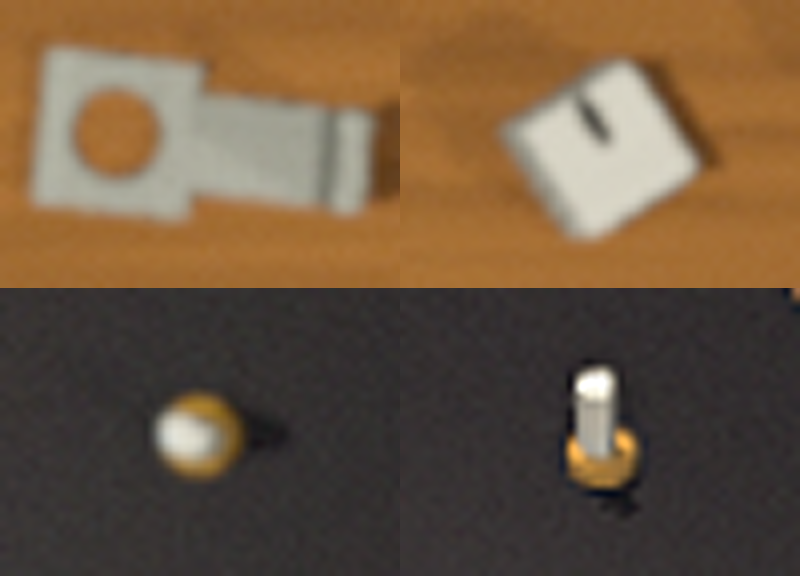

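The crop confirms a bracket with its eye near (369.5,284.6) and flange near (398.7,288), and a knob whose ridge points up-left. The spindle flat isn't readable yet, so I'll enlarge it further with stacked frames.

Run:
```python
from h import *
out=[]
for n,(u,v) in(('top',(246,259)),('side',(279,226))):
    c=capture(n); im=np.mean([c['pixels'].astype(float)]+[capture(n)['pixels'].astype(float) for _ in range(5)],0)
    np.save('pics/avg_'+n,im)
    k=im[v-11:v+11,u-9:u+9]
    k=cv2.resize(k.astype(np.float32),None,fx=22,fy=22,interpolation=cv2.INTER_CUBIC)
    out.append(np.clip(255*(k/255)**0.8,0,255))
    print(np.round(im[v-10:v+8,u-8:u+8,0]).astype(int))
cv2.imwrite('pics/c1.png',np.hstack(out))
```

```text
[[ 48  48  50  49  49  48  49  50  48  48  48  47  48  46  49  47]
 [ 49  48  49  48  48  49  49  49  48  49  47  48  48  48  48  48]
 [ 48  51  48  49  48  48  48  49  50  49  48  48  48  48  48  48]
 [ 49  48  50  48  49  47  49  47  49  49  49  49  48  47  49  47]
 [ 48  49  47  48  48  47  48  46  50  50  49  47  47  48  48  48]
 [ 48  48  48  46  44  45  45  47  50  48  45  40  41  45  47  49]
 [ 46  48  47  50  59  60  51  48  47  45  38  31  34  41  45  47]
 [ 47  46  58  88 115 117  98  74  52  40  34  28  32  32  37  38]
 [ 49  46  79 140 175 179 164 134  97  71  47  35  29  29  28  30]
 [ 47  48  95 169 203 205 196 178 153 121  80  48  31  22  26  27]
 [ 48  49 102 177 211 211 205 196 178 142  98  61  35  28  28  26]
 [ 48  49  91 161 200 207 204 198 178 136  96  60  36  25  26  28]
 [ 50  50  65 113 158 178 181 176 153 115  80  48  32  31  34  39]
 [ 50  49  50  64  95 118 127 121 104  80  56  38  35  37  42  47]
 [ 50  50  49  48  55  64  70  66  60  51  45  42  43  47  46  48]
 [ 52  49  50  50  49  49  48  50  48  47  46  48  47  49  50  50]
 [ 51  50  50  50  50  49  5
[... 732 characters left out ...]
136 153 156 163 107  51  39  45  46  47  47]
 [ 47  48  48  44  32 137 154 155 161 105  55  44  42  45  48  48]
 [ 47  47  48  46  42 137 154 156 162 110  81  68  50  46  48  48]
 [ 48  47  46  43  68 132 156 161 168 101  81  82  55  47  48  48]
 [ 50  47  48  44  79 104 141 155 161  87  45  68  54  49  49  49]
 [ 48  51  49  44  63  74  71  94 100  72  56  58  44  46  48  47]
 [ 52  50  50  47  50  58  66  60  58  57  57  52  33  45  49  48]
 [ 48  48  48  48  49  55  56  58  60  59  54  44  30  44  48  47]
 [ 49  50  48  50  48  45  45  55  54  56  43  29  30  47  49  49]][ WARN:0@14.843] global loadsave.cpp:1063 imwrite_ Unsupported depth image for selected encoder is fallbacked to CV_8U.
```

View pics/c1.png

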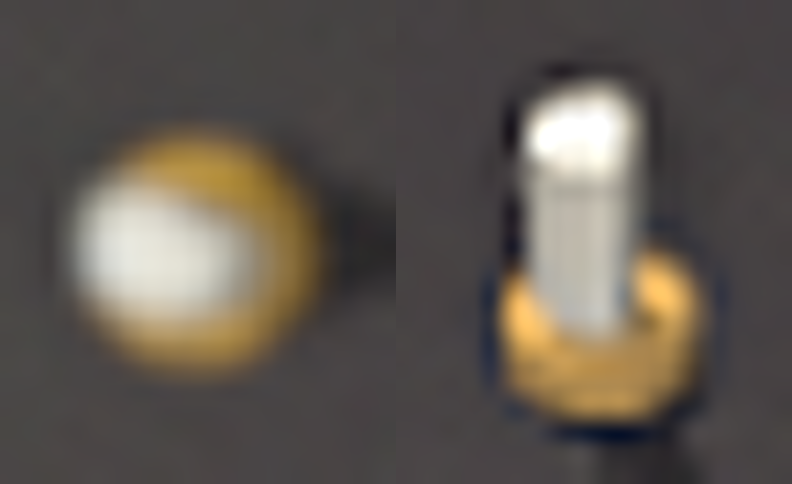

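The zoom shows the spindle silhouette cut on its right in the side view (about 10 of 14 mm wide, so the flat is edge-on), and cut at the upper right in the top view. The flat therefore faces about yaw -15° to -25°, and I'll use -20°. Moving towards the bracket.

Call:
drive_tool:
  motion:
    - [-0.35, 0.35, 0, 0, 0, 0]
    - [-0.7, 0.7, 0, 0, 0, 0]
    - [-1, 1, 0, 0, 0, 0]
    - [-1, 1, 0, 0, 0, 0]
  fingers: 1

```text
t: 1.1
tool_pos: [230.1, 368.2, 203.0]
ee_rot: [0.0, 0.812, 0.583, 0.0]
contact_force: [-0.2, 0.3, -0.6]
opening: 0.998
```

Run:
```python
from h import *
a=load('t0');b=load('s0')
# side camera: bracket eye / flange, refine by ellipse of eye hole in both
for n,c,(u0,v0,u1,v1) in(('top',a,(355,268,405,304)),('side',b,(270,322,310,370))):
    im=c['pixels'][v0:v1,u0:u1]; h=cv2.cvtColor(im,cv2.COLOR_BGR2HSV)
    m=(h[...,1]<70).astype(np.uint8)
    cs,hi=cv2.findContours(m,cv2.RETR_CCOMP,cv2.CHAIN_APPROX_NONE)
    for k,hh in zip(cs,hi[0]):
        if len(k)>12:
            M=cv2.moments(k); u=M['m10']/M['m00']+u0; v=M['m01']/M['m00']+v0
            print(n,'hole' if hh[3]>=0 else 'out',round(u,1),round(v,1),M['m00'],ray(c,u,v,2.5 if hh[3]>=0 else 5).round(1))
print('flange top',ray(a,398.3,287.6,35).round(1))
for n,c,uv,z in(('top',a,(245.5,259.1),66),('side',b,(278.8,231),66)): print(n,'bush',ray(c,*uv,z).round(1))
o=get_obs();print(o['t'],o['tool_pos'],o['ee_rot'])
```

```text
top out 377.4 285.2 593.5 [ 472.1 -122.4    5. ]
top hole 369.2 284.1 114.5 [ 474.7 -104.     2.5]
side out 290.0 344.9 639.5 [ 472.3 -124.5    5. ]
side hole 288.3 337.8 103.5 [ 475.1 -103.8    2.5]
flange top [ 466.6 -164.7   35. ]
top bush [533.8 170.7  66. ]
side bush [533.  163.3  66. ]
1.1 [230.10134353 368.23414664 203.0322716 ] [4.29145942e-04 8.12244982e-01 5.83316233e-01 2.78261380e-04]
```

Call:
drive_tool:
  motion:
    - [-0.35, 0.35, 0, 0, 0, 0]
    - [-0.7, 0.7, 0, 0, 0, 0]
    - [-1, 1, 0, 0, 0, 0]

```text
t: 1.4
tool_pos: [293.3, 240.6, 203.3]
ee_rot: [0.0, 0.812, 0.584, 0.001]
contact_force: [0.9, 1.0, 0.5]
opening: 0.999
```

Call:
drive_tool:
  motion:
    - [-0.35, 0.35, 0, 0, 0, 0]
    - [-0.7, 0.7, 0, 0, 0, 0]
    - [-1, 1, 0, 0, 0, 0]

```text
t: 1.7
tool_pos: [357.1, 112.5, 203.7]
ee_rot: [0.001, 0.812, 0.584, 0.001]
contact_force: [-0.1, 1.0, 0.0]
opening: 1.002
```

Call:
drive_tool:
  motion:
    - [-0.35, 0.35, 0, 0, 0, 0]
    - [-0.7, 0.7, 0, 0, 0, 0]
    - [-1, 1, 0, 0, 0, 0]
    - [-1, 1, 0, 0, 0, 0]

```text
t: 2.1
tool_pos: [422.3, -17.7, 203.5]
ee_rot: [0.001, 0.814, 0.581, 0.001]
contact_force: [0.1, 0.3, -0.4]
opening: 0.996
```

Call:
drive_tool:
  motion:
    - [-0.35, 0.35, 0, 0, 0, 0]
    - [-0.7, 0.7, 0.2, 0, 0, -0.06]
    - [-1, 0.9, 0.5, 0, 0, -0.12]
    - [-1, 0.9, 0.8, 0, 0, -0.12]
    - [-1, 0.9, 0.8, 0, 0, -0.12]

```text
t: 2.6
tool_pos: [473.1, -140.9, 119.4]
ee_rot: [-0.002, 0.756, 0.655, -0.001]
contact_force: [-1.2, 0.7, -0.5]
opening: 1.004
```

```bash
cat >> h.py <<'E'
from scipy.spatial.transform import Rotation as Ro
def rel(target,yaw=None,pr=True):
    "shift to world target in tool axes/100 mm, and yaw turn about tool z"
    o=get_obs();q=o['ee_rot'];R=Ro.from_quat([q[1],q[2],q[3],q[0]]).as_matrix()
    p=np.array(o['tool_pos']);y=np.degrees(np.arctan2(R[1,0],R[0,0]))
    print('t',round(o['t'],2),'pos',p.round(1),'yaw',round(y,1),'tilt z',R[:,2].round(3),'F',np.round(o['contact_force'],1),'open',round(o['opening'],3))
    print('shift',((R.T@(np.array(target)-p))/100).round(3), 'rz',None if yaw is None else round(-(yaw-y)/90,3))
E
python3 - <<'E'
from h import *
rel([466.5,-165.4,8],82)
E
```

```text
t 2.6 pos [ 473.1 -140.9  119.4] yaw 81.8 tilt z [-0.004  0.002 -1.   ] F [-1.2  0.7 -0.5] open 1.004
shift [-0.253 -0.025  1.114] rz -0.002
```

Call:
drive_tool:
  motion:
    - [-0.25, -0.02, 0.3, 0, 0, 0]
    - [-0.25, -0.02, 0.7, 0, 0, 0]
    - [-0.25, -0.02, 0.85, 0, 0, 0]
    - [-0.25, -0.02, 0.85, 0, 0, 0]
  fingers: 0.6

```text
t: 3.0
tool_pos: [466.1, -163.6, 33.5]
ee_rot: [-0.004, 0.755, 0.655, -0.001]
contact_force: [0.5, 0.3, 0.6]
opening: 0.598
```

Run:
```python
from h import *
rel([466.5,-165.4,10],82)
a=snap('top','t1');b=snap('side','s1')
x=cv2.resize(a['pixels'][240:330,340:440],None,fx=4,fy=4);y=cv2.resize(b['pixels'][290:380,240:340],None,fx=4,fy=4)
cv2.imwrite('pics/c2.png',np.hstack([x,y]))
```

```text
t 3.0 pos [ 466.1 -163.6   33.5] yaw 81.9 tilt z [-0.007  0.004 -1.   ] F [0.5 0.3 0.6] open 0.598
shift [-0.018  0.008  0.235] rz -0.001
```

View pics/c2.png

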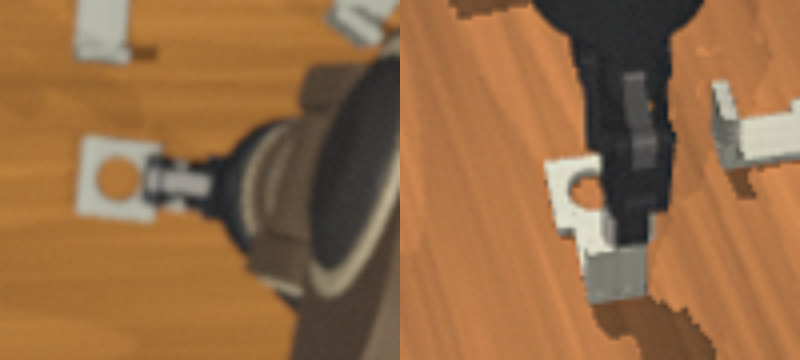

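The picture shows the jaws straddling the flange, with the eye free at crop (117,178). Descend and grip.

Call:
drive_tool:
  motion:
    - [-0.02, 0, 0.12, 0, 0, 0]
    - [-0.02, 0, 0.24, 0, 0, 0]
    - [-0.02, 0, 0.24, 0, 0, 0]

```text
t: 3.4
tool_pos: [467.1, -165.9, 10.8]
ee_rot: [-0.002, 0.755, 0.656, -0.001]
contact_force: [-0.2, -0.1, 0.1]
opening: 0.599
```

Call:
drive_tool:
  motion:
    - [0, 0, 0, 0, 0, 0]
    - [0, 0, 0, 0, 0, 0]
    - [0, 0, 0, 0, 0, 0]
    - [0, 0, 0, 0, 0, 0]
    - [0, 0, 0, 0, 0, 0]
    - [0, 0, 0, 0, 0, 0]
  fingers: 0
  force: 60

```text
t: 4.0
tool_pos: [467.1, -166.0, 11.0]
ee_rot: [-0.002, 0.755, 0.655, -0.001]
contact_force: [0.3, -1.1, -0.6]
opening: -0.001
```

Call:
drive_tool:
  motion:
    - [0, 0, -0.2, 0, 0, 0]
    - [0, 0, -0.6, 0, 0, 0]
    - [0, 0, -1, 0, 0, 0]
    - [0, 0, -1, 0, 0, 0]

```text
t: 4.4
tool_pos: [470.6, -167.3, 116.5]
ee_rot: [0.002, 0.755, 0.655, 0.001]
contact_force: [0.9, 0.5, -0.3]
opening: -0.004
```

Run:
```python
from h import *
import numpy as np
im=np.load('pics/avg_top.npy').astype(np.uint8); jm=np.load('pics/avg_side.npy').astype(np.uint8)
a=load('t0');b=load('s0')
for n,c,m,(u0,v0,u1,v1) in(('top',a,im,(230,245,262,275)),('side',b,jm,(262,215,296,245))):
    h=cv2.cvtColor(m[v0:v1,u0:u1],cv2.COLOR_BGR2HSV)
    k=((h[...,1]>95)&(h[...,2]>70)).astype(np.uint8)
    p=np.argwhere(k)[:,::-1]; print(n,'brass bbox',p.min(0)+[u0,v0],p.max(0)+[u0,v0],len(p))
    print('\n'.join(''.join('#' if q else '.' for q in r) for r in k))
# predictions
for P in([534,168,60],[534,168,68],[534,168,90]): print(P,proj(a,P).round(1),proj(b,P).round(1))
rel([533,230,200],82)
```

```text
top brass bbox [242 254] [250 264] 51
................................
................................
................................
................................
................................
................................
................................
................................
................................
.............######.............
............########............
..............######............
.................####...........
..................###...........
...................##...........
...................##...........
..................###...........
.................###............
............########............
.............######.............
................................
................................
................................
................................
................................
................................
................................
................................
................................
................................
side brass bbox [275 226] [283 233] 44
.................................
[... 599 characters left out ...]
............######..............
..................................
..................................
..................................
..................................
..................................
..................................
..................................
..................................
..................................
..................................
..................................
[534, 168, 60] [[247.1 259.1]] [[278.7 231.9]]
[534, 168, 68] [[246.6 259. ]] [[278.6 229.1]]
[534, 168, 90] [[245.1 258.5]] [[278.4 221.4]]
t 4.4 pos [ 470.6 -167.3  116.5] yaw 81.9 tilt z [ 0.004 -0.    -1.   ] F [ 0.9  0.5 -0.3] open -0.004
shift [ 4.022  0.062 -0.834] rz -0.001
```

Opening 0 means nothing was gripped. Look at both views.

Run:
```python
from h import *
a=snap('top','t2');b=snap('side','s2')
x=cv2.resize(a['pixels'][240:330,340:440],None,fx=4,fy=4);y=cv2.resize(b['pixels'][270:360,240:340],None,fx=4,fy=4)
cv2.imwrite('pics/c3.png',np.hstack([x,y]))
print(proj(a,[470.6,-167.3,116.5]),proj(b,[470.6,-167.3,116.5]))
```

```text
[[406.75038099 286.46910876]] [[295.63705505 319.93492265]]
```

View pics/c3.png

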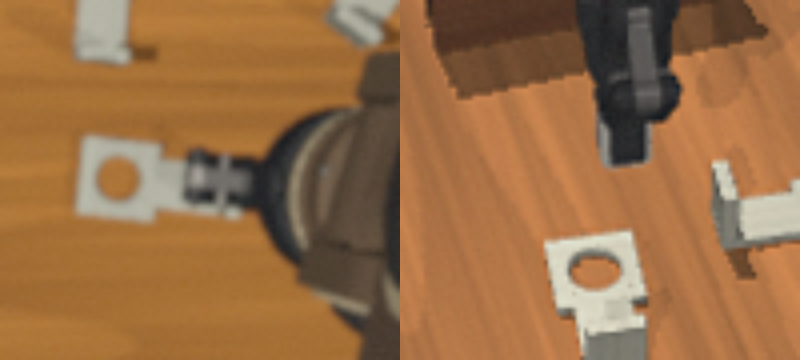

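Run:
```python
from h import *
a=load('t2');b=load('s2')
print('start TCP side',proj(b,[165.5,498.2,202.4]), proj(b,[165.5,498.2,215]),'base top/side',proj(a,[0,0,0]),proj(b,[0,0,0]))
for P in([470.6,-167.3,116.5],[470.6,-140,116.5],[470.6,-167.3,140]):print(proj(a,P),proj(b,P))
# side silhouette tip of closed fingers: dark pixels lowest rows
im=b['pixels'][270:330,280:312]; g=im.max(2)<75
print('\n'.join(''.join('#' if q else '.' for q in r) for r in g[20:50]))
```

```text
start TCP side [[ 96.7414554  136.60058032]] [[ 95.50626087 131.85948101]] base top/side [[327.46870621 499.10052266]] [[ 30.5446126  358.05794946]]
[[406.75038099 286.46910876]] [[295.63705505 319.93492265]]
[[393.43354289 286.66547684]] [[291.06263103 309.36247136]]
[[409.09627098 286.68739432]] [[295.5996334  310.30687008]]
.........##########.....#####...
.........##########......#####..
.........##########......#####..
.........##########......#####..
.........##########......#####..
.........##########......#####..
..........##########.###.####...
..........##################....
..........#################.....
..........#################.....
...........###########..........
............#########...........
............#########...........
.............########...........
.............########...........
.............########...........
.............########...........
.............########...........
.............########...........
.............########...........
.............#####..............
................................
................................
................................
................................
................................
................................
................................
................................
................................
```

Call:
drive_tool:
  motion:
    - [0, 0, 0, 0, 0, 0]

```text
t: 4.6
tool_pos: [467.6, -166.3, 110.9]
ee_rot: [-0.002, 0.755, 0.655, -0.0]
contact_force: [0.1, 0.9, -0.2]
opening: -0.0
```

Side view: the shut fingertips show at (297,310), where the reported TCP would project to (296,320). The true tip therefore seems to be about 20 mm higher than reported, which explains closing above the flange. Reopen, descend in steps and compare.

Call:
drive_tool:
  motion:
    - [0, -0.01, 0.3, 0, 0, 0]
    - [0, -0.01, 0.7, 0, 0, 0]
    - [0, -0.01, 1, 0, 0, 0]
    - [0, -0.01, 1, 0, 0, 0]
    - [0, -0.01, 1, 0, 0, 0]
  fingers: 0.4

```text
t: 5.1
tool_pos: [465.4, -165.6, 10.2]
ee_rot: [-0.003, 0.755, 0.655, -0.001]
contact_force: [0.0, -0.1, 1.4]
opening: 0.395
```

Run:
```python
from h import *
rel([466.5,-165.4,10],82)
b=snap('side','s3');a=snap('top','t3')
y=cv2.resize(b['pixels'][310:380,250:330],None,fx=5,fy=5,interpolation=cv2.INTER_CUBIC);x=cv2.resize(a['pixels'][250:320,350:430],None,fx=5,fy=5,interpolation=cv2.INTER_CUBIC)
cv2.imwrite('pics/c4.png',np.hstack([x,y]))
```

```text
t 5.1 pos [ 465.4 -165.6   10.2] yaw 81.9 tilt z [-0.006  0.003 -1.   ] F [ 0.  -0.1  1.4] open 0.395
shift [0.003 0.011 0.002] rz -0.001
```

View pics/c4.png

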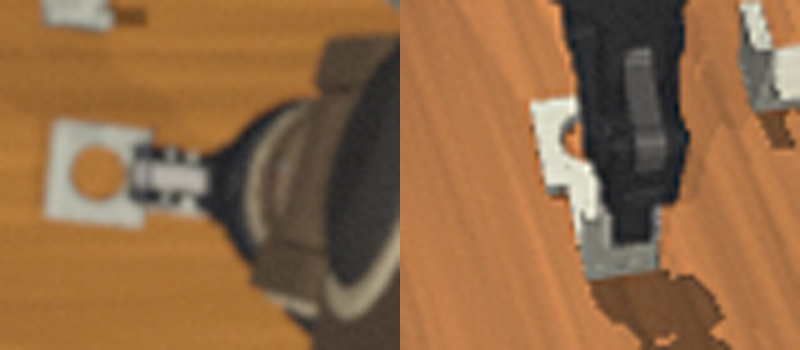

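The front finger ends at crop (635,243), about mid-height on the flange: too high, but aligned. Lower further, watching the force.

Call:
drive_tool:
  motion:
    - [0, 0, 0.05, 0, 0, 0]
    - [0, 0, 0.1, 0, 0, 0]
    - [0, 0, 0.1, 0, 0, 0]

```text
t: 5.5
tool_pos: [467.2, -166.2, 2.1]
ee_rot: [-0.001, 0.755, 0.655, -0.0]
contact_force: [-1.0, 0.1, 0.9]
opening: 0.399
```

Call:
drive_tool:
  motion:
    - [0, 0, 0, 0, 0, 0]
    - [0, 0, 0, 0, 0, 0]
    - [0, 0, 0, 0, 0, 0]
    - [0, 0, 0, 0, 0, 0]
    - [0, 0, 0, 0, 0, 0]
    - [0, 0, 0, 0, 0, 0]
  fingers: 0

```text
t: 6.1
tool_pos: [467.4, -166.3, 2.4]
ee_rot: [-0.001, 0.755, 0.655, 0.0]
contact_force: [-1.0, 0.8, 4.0]
opening: 0.06
```

Call:
drive_tool:
  motion:
    - [0, 0, -0.05, 0, 0, 0]
    - [0, 0, -0.1, 0, 0, 0]
    - [0, 0, -0.2, 0, 0, 0]
    - [0, 0, -0.2, 0, 0, 0]

```text
t: 6.5
tool_pos: [468.5, -166.7, 24.0]
ee_rot: [0.0, 0.755, 0.655, 0.001]
contact_force: [0.6, -0.2, -0.8]
opening: 0.062
```

Run:
```python
from h import *
rel([466.5,-165.4,10],82)
b=snap('side','s4');a=snap('top','t4')
y=cv2.resize(b['pixels'][300:370,250:330],None,fx=5,fy=5,interpolation=cv2.INTER_CUBIC);x=cv2.resize(a['pixels'][250:320,350:430],None,fx=5,fy=5,interpolation=cv2.INTER_CUBIC)
cv2.imwrite('pics/c5.png',np.hstack([x,y]))
```

```text
t 6.5 pos [ 468.5 -166.7   24. ] yaw 81.9 tilt z [ 0.001  0.001 -1.   ] F [ 0.6 -0.2 -0.8] open 0.062
shift [ 0.01  -0.021  0.14 ] rz -0.001
```

View pics/c5.png

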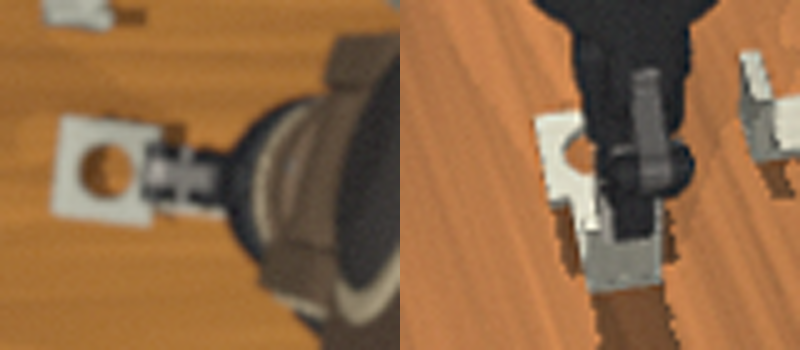

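The bracket is held and level, with its shadow detached and the eye at crop (105,170). Measure the eye's offset from the TCP, then go.

```bash
cat >> h.py <<'E'
def eye(c,u,v,z,r=14):
    "hole centroid near pixel u,v: largest enclosed non-metal region"
    u0,v0=int(u-r),int(v-r); im=c['pixels'][v0:v0+2*r,u0:u0+2*r]
    m=(cv2.cvtColor(im,cv2.COLOR_BGR2HSV)[...,1]<80).astype(np.uint8)
    cs,hi=cv2.findContours(m,cv2.RETR_CCOMP,cv2.CHAIN_APPROX_NONE)
    k=[x for x,h in zip(cs,hi[0]) if h[3]>=0]
    if not k: print('no hole');return None
    k=max(k,key=cv2.contourArea);M=cv2.moments(k)
    p=ray(c,M['m10']/M['m00']+u0,M['m01']/M['m00']+v0,z);print('eye',p.round(1),'area',M['m00']);return p
E
python3 - <<'E'
from h import *
a=load('t4')
p=eye(a,371,284,24)
rel([534,168.5,130],82)
print('need', (np.array([534,168.5])-p[:2]).round(1))
o=get_obs();t=o['tool_pos'];rel([t[0]+534-p[0],t[1]+168.5-p[1],130],82)
E
```

```text
eye [ 475.8 -105.4   24. ] area 105.0
t 6.6 pos [ 467.8 -166.5   22.8] yaw 81.9 tilt z [-0.     0.001 -1.   ] F [-0.2 -0.4 -1.5] open 0.055
shift [ 3.411  0.184 -1.068] rz -0.001
need [ 58.2 273.9]
t 6.6 pos [ 467.8 -166.5   22.8] yaw 81.9 tilt z [-0.     0.001 -1.   ] F [-0.2 -0.4 -1.5] open 0.055
shift [ 2.795  0.19  -1.069] rz -0.001
```

Call:
drive_tool:
  motion:
    - [0, 0, -0.3, 0, 0, 0]
    - [0, 0, -0.7, 0, 0, 0]
    - [0.2, 0, -1, 0, 0, 0]
    - [0.6, 0, -1, 0, 0, 0]
    - [0.9, 0, -1, 0, 0, 0]
    - [0.9, 0, -1, 0, 0, 0]

```text
t: 7.2
tool_pos: [480.7, -74.8, 123.0]
ee_rot: [-0.001, 0.754, 0.657, 0.001]
contact_force: [-0.6, -0.5, -1.0]
opening: 0.062
```

Call:
drive_tool:
  motion:
    - [0.4, 0, -0.05, 0, 0, 0]
    - [0.8, 0.05, -0.05, 0, 0, 0]
    - [1, 0.1, -0.05, 0, 0, 0]
    - [1, 0.1, -0.05, 0, 0, 0]

```text
t: 7.6
tool_pos: [504.8, 24.4, 127.7]
ee_rot: [-0.001, 0.753, 0.658, 0.001]
contact_force: [0.1, -0.0, -1.7]
opening: 0.061
```

Call:
drive_tool:
  motion:
    - [0.3, 0.04, 0, 0, 0, 0]
    - [0.6, 0.08, 0, 0, 0, 0]
    - [0.88, 0.09, 0, 0, 0, 0]
    - [0.88, 0.09, 0, 0, 0, 0]
    - [0.88, 0.09, 0, 0, 0, 0]

```text
t: 8.1
tool_pos: [525.3, 109.5, 127.4]
ee_rot: [-0.001, 0.753, 0.658, -0.0]
contact_force: [-0.3, -0.5, -0.8]
opening: 0.062
```

Run:
```python
from h import *
rel([526,107.4,130],82)
a=snap('top','t5');b=snap('side','s5')
o=get_obs();z=o['tool_pos'][2]-2.4+2.5
for n,c in(('top',a),('side',b)):
    q=proj(c,[[534,168.5,z]])[0];print(n,q); eye(c,*q,z,18)
y=cv2.resize(b['pixels'][185:255,235:315],None,fx=5,fy=5,interpolation=cv2.INTER_CUBIC);x=cv2.resize(a['pixels'][225:295,210:290],None,fx=5,fy=5,interpolation=cv2.INTER_CUBIC)
cv2.imwrite('pics/c6.png',np.hstack([x,y]))
```

```text
t 8.1 pos [525.3 109.5 127.4] yaw 82.3 tilt z [-0.001  0.001 -1.   ] F [-0.3 -0.5 -0.8] open 0.062
shift [-0.02   0.01  -0.026] rz 0.003
top [242.1951203  257.78918711]
eye [564.7 197.4 127.8] area 2.0
side [277.97189818 207.53859231]
no hole
```

View pics/c6.png

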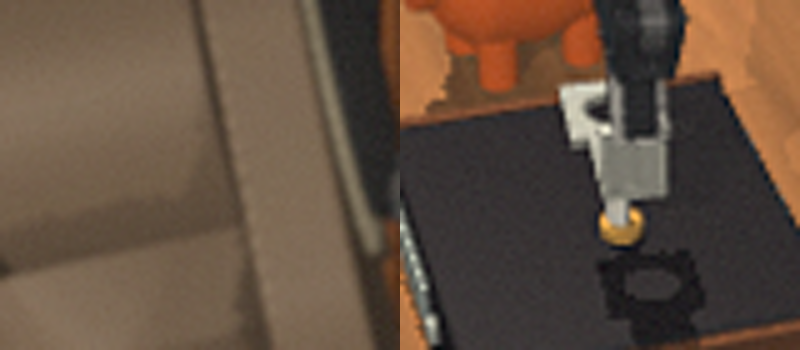

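The side view shows the eye centred near px (277.5,207), where (278,207.5) was predicted. The top view is hidden by the arm. Lower it.

Call:
drive_tool:
  motion:
    - [-0.02, 0.01, 0.15, 0, 0, 0]
    - [-0.02, 0.01, 0.3, 0, 0, 0]
    - [-0.02, 0.01, 0.45, 0, 0, 0]
    - [-0.02, 0.01, 0.53, 0, 0, 0]
    - [-0.02, 0.01, 0.53, 0, 0, 0]

```text
t: 8.7
tool_pos: [525.0, 105.8, 73.7]
ee_rot: [-0.001, 0.754, 0.657, -0.001]
contact_force: [0.2, 0.0, -0.9]
opening: 0.061
```

Call:
drive_tool:
  motion:
    - [0, 0, 0.03, 0, 0, 0]
    - [0, 0, 0.06, 0, 0, 0]
    - [0, 0, 0.09, 0, 0, 0]
    - [0, 0, 0.11, 0, 0, 0]
    - [0, 0, 0.11, 0, 0, 0]

```text
t: 9.2
tool_pos: [525.1, 106.0, 62.6]
ee_rot: [-0.001, 0.754, 0.657, -0.001]
contact_force: [-0.3, 0.8, -0.9]
opening: 0.058
```

Run:
```python
from h import *
rel([526,107.4,62.4],82)
b=snap('side','s6')
c=b['pixels'][205:255,250:310]
for Z in (60,65): 
  print(proj(b,[[534,168.5,Z],[526,107,Z]]).round(1))
cv2.imwrite('pics/c7.png',cv2.resize(c,None,fx=8,fy=8,interpolation=cv2.INTER_CUBIC))
```

```text
t 9.2 pos [525.1 106.   62.6] yaw 82.2 tilt z [-0.003  0.001 -1.   ] F [-0.3  0.8 -0.9] open 0.058
shift [0.015 0.007 0.002] rz 0.002
[[278.7 231.8]
 [282.7 247.7]]
[[278.6 230. ]
 [282.7 246. ]]
```

View pics/c7.png

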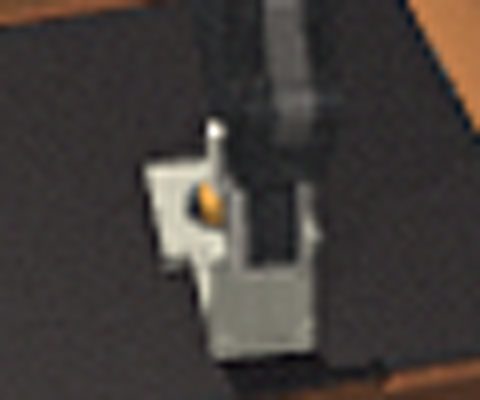

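The bush (brass, crop (208,200)) sits inside the eye. Settle down onto the top until contact.

Call:
drive_tool:
  motion:
    - [0.01, 0, 0.01, 0, 0, 0]
    - [0.01, 0, 0.02, 0, 0, 0]
    - [0.01, 0, 0.03, 0, 0, 0]
    - [0.01, 0, 0.03, 0, 0, 0]

```text
t: 9.65
tool_pos: [525.5, 106.4, 62.3]
ee_rot: [-0.0, 0.754, 0.657, -0.0]
contact_force: [-6.4, -4.2, 16.4]
opening: 0.057
```

Call:
drive_tool:
  motion:
    - [0, 0, 0.01, 0, 0, 0]
    - [0, 0, 0.02, 0, 0, 0]
    - [0, 0, 0.02, 0, 0, 0]

```text
t: 9.95
tool_pos: [526.0, 106.3, 62.3]
ee_rot: [0.001, 0.754, 0.657, 0.001]
contact_force: [-3.3, -2.2, 13.1]
opening: 0.06
```

Contact is at the predicted height. Release and rise.

Call:
drive_tool:
  motion:
    - [0, 0, -0.01, 0, 0, 0]
    - [0, 0, -0.01, 0, 0, 0]
    - [0, 0, -0.01, 0, 0, 0]
    - [0, 0, -0.01, 0, 0, 0]
  fingers: 0.35

```text
t: 10.35
tool_pos: [525.8, 106.3, 62.8]
ee_rot: [0.001, 0.754, 0.657, 0.0]
contact_force: [0.1, 0.4, 1.0]
opening: 0.348
```

Call:
drive_tool:
  motion:
    - [0, 0, -0.2, 0, 0, 0]
    - [0, 0, -0.5, 0, 0, 0]
    - [0, 0, -0.8, 0, 0, 0]
    - [0, 0, -0.8, 0, 0, 0]

```text
t: 10.75
tool_pos: [527.9, 106.8, 146.8]
ee_rot: [0.002, 0.754, 0.657, 0.003]
contact_force: [1.0, 0.2, 0.4]
opening: 0.346
```

Run:
```python
from h import *
b=snap('side','s7')
# knob from start top view: mask of aluminium top face & ridge
a=load('t0'); u0,v0=430,266
im=a['pixels'][v0:v0+36,u0:u0+38]; g=im.astype(int).max(2); h=cv2.cvtColor(im,cv2.COLOR_BGR2HSV)
m=((h[...,1]<50)&(g>185)).astype(np.uint8); m2=cv2.morphologyEx(m,cv2.MORPH_CLOSE,np.ones((5,5)))
cs,_=cv2.findContours(m2,cv2.RETR_EXTERNAL,cv2.CHAIN_APPROX_NONE);k=max(cs,key=cv2.contourArea)
r=cv2.minAreaRect(k);print('rect',r,'area',cv2.contourArea(k))
c=ray(a,r[0][0]+u0,r[0][1]+v0,26);print('centre',c.round(1))
bx=[ray(a,p[0]+u0,p[1]+v0,26)[:2] for p in cv2.boxPoints(r)];print('edge yaws',[round(float(np.degrees(np.arctan2(*(bx[(i+1)%4]-bx[i])[::-1]))),1) for i in range(4)])
d=np.argwhere((g<110)&(m2>0))[:,::-1];print('ridge px',d.mean(0)+[u0,v0] if len(d) else 0)
# side view check
bb=load('s0');u1,v1=300,388
im=bb['pixels'][v1:v1+42,u1:u1+40];h=cv2.cvtColor(im,cv2.COLOR_BGR2HSV);m=((h[...,1]<60)&(h[...,2]>215)).astype(np.uint8)
p=np.argwhere(cv2.morphologyEx(m,cv2.MORPH_CLOSE,np.ones((3,3))))[:,::-1].mean(0)+[u1,v1];print('side top-face',p,ray(bb,*p,26).round(1))
rel([c[0],c[1],150],33)
```

```text
rect ((19.53845977783203, 17.30769157409668), (15.531603813171387, 15.531603813171387), 56.30992889404297) area 214.0
centre [ 474.3 -281.4   26. ]
edge yaws [-57.6, -148.1, 122.4, 32.1]
ridge px [447.33333333 279.        ]
side top-face [317.92479109 404.77994429] [ 473.5 -282.7   26. ]
t 10.8 pos [527.1 106.6 144.6] yaw 82.1 tilt z [ 0.005  0.    -1.   ] F [ 0.3  0.9 -0.7] open 0.351
shift [-3.916  0.008 -0.057] rz 0.546
```

Knob at about (474,-282), yaw about 32.5°, and the two views agree. Travel there.

Call:
drive_tool:
  motion:
    - [-0.4, 0, 0, 0, 0, 0]
    - [-0.8, 0, 0, 0, 0, 0]
    - [-1, 0, 0, 0, 0, 0]
  fingers: 0.65

```text
t: 11.1
tool_pos: [512.2, 5.6, 143.0]
ee_rot: [0.001, 0.754, 0.657, 0.001]
contact_force: [-0.3, 0.6, -1.1]
opening: 0.648
```

Call:
drive_tool:
  motion:
    - [-0.4, 0, 0, 0, 0, 0]
    - [-0.8, 0, 0, 0, 0, 0]
    - [-1, 0, 0, 0, 0, 0]

```text
t: 11.4
tool_pos: [497.0, -95.7, 141.3]
ee_rot: [0.0, 0.755, 0.656, -0.0]
contact_force: [0.4, -0.3, 0.1]
opening: 0.647
```

Call:
drive_tool:
  motion:
    - [-0.4, 0, 0, 0, 0, 0.09]
    - [-0.8, 0, 0, 0, 0, 0.18]
    - [-1, 0, 0, 0, 0, 0.27]
    - [-1, 0, 0, 0, 0, 0.36]
    - [-1, 0, 0, 0, 0, 0.45]
    - [-1, 0, 0, 0, 0, 0.55]
    - [-1, 0, 0, 0, 0, 0.55]

```text
t: 12.1
tool_pos: [482.3, -194.6, 139.8]
ee_rot: [-0.001, 0.96, 0.279, -0.001]
contact_force: [0.5, 0.4, 0.1]
opening: 0.649
```

Run:
```python
from h import *
rel([474,-282,40],32.5)
a=snap('top','t8');b=snap('side','s8')
# bracket check
for n,c in(('top',a),('side',b)):
    q=proj(c,[534,168.5,62.5])[0]; u,v=map(int,q)
x=cv2.resize(a['pixels'][240:280,220:280],None,fx=6,fy=6,interpolation=cv2.INTER_CUBIC)
y=cv2.resize(b['pixels'][210:250,250:310],None,fx=6,fy=6,interpolation=cv2.INTER_CUBIC)
cv2.imwrite('pics/c8.png',np.hstack([x,y]))
```

```text
t 12.1 pos [ 482.3 -194.6  139.8] yaw 32.4 tilt z [-0.002  0.    -1.   ] F [0.5 0.4 0.1] open 0.649
shift [-0.537  0.695  0.998] rz -0.001
```

View pics/c8.png

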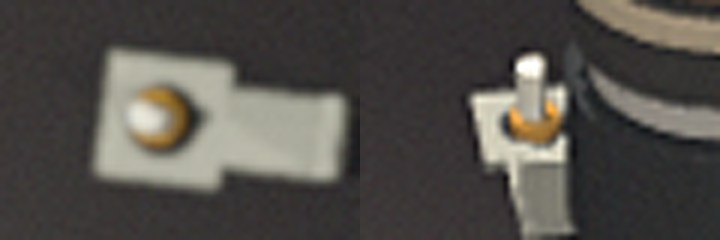

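The bracket lies flat with the bush inside its eye in both views: top crop (160,118), side crop (535,120). Now to the knob.

Call:
drive_tool:
  motion:
    - [-0.25, 0.35, 0.1, 0, 0, 0]
    - [-0.54, 0.7, 0.3, 0, 0, 0]
    - [-0.54, 0.7, 0.7, 0, 0, 0]
    - [-0.54, 0.7, 0.9, 0, 0, 0]
    - [-0.54, 0.7, 0.9, 0, 0, 0]
    - [-0.54, 0.7, 0.9, 0, 0, 0]
  fingers: 0.65

```text
t: 12.8
tool_pos: [474.6, -282.4, 50.4]
ee_rot: [-0.001, 0.959, 0.282, -0.001]
contact_force: [-0.3, -1.1, 0.5]
opening: 0.648
```

Run:
```python
from h import *
rel([474,-282,0],32.5)
b=snap('side','s9')
im=b['pixels'][360:430,290:350];h=cv2.cvtColor(im,cv2.COLOR_BGR2HSV)
o=get_obs()['tool_pos'];print(proj(b,o),proj(b,[474,-282,0]),proj(b,[474,-282,26]))
for r in range(0,70,1): print(360+r,''.join('K' if h[r,c,2]<55 else ('w' if h[r,c,1]<70 and h[r,c,2]>90 else '.') for c in range(60)))
```

```text
t 12.8 pos [ 474.6 -282.4   50.4] yaw 32.8 tilt z [-0.002  0.    -1.   ] F [-0.3 -1.1  0.5] open 0.648
shift [-0.002 -0.006  0.504] rz 0.003
[[319.36467655 395.19942798]] [[317.71104256 413.46415404]] [[318.07573009 404.33365978]]
360 ......wwwwwwwww..KK..KKKKKKKKKK.KKK..KKKKKKKKKKKw...........
361 w..K..wwwwwwww...KK....KKKKKKKKKKKK..KKKKKKKKKK.w...........
362 wwww.wwwwwwww...KKKK.....KKKKKKKKK...KKKKKKKKKK.w...........
363 ..wwwwwwwwww....KKKKKK......KKKKKK...KKKKKKKKKK.w...........
364 ..wwwwwwwww.....KKKKKKK.....KKKKKK...KKKKKKKKKKww...........
365 ..wwwwwww......KKKKKKKKKK...KKKKK....KKKKKKKKKKww...........
366 Kwwwwwwww......KKKKKKKKKKK.K.KKKK...KKKKKKKKKKKww...........
367 K.wwwwwwwww....KKKKKKKKKKKKKKKKKK....KKKKKKKKKKww...........
368 ...wwww...ww.KKKKKKKKKKKKKKKKKKK.....KKKKKKKKKKww...........
369 K...ww.....w.KK...KKKK.KKKKKKKKK......KKKKKKKKKww...........
370 K......K...KKKK.....KKKKKKKKKKKK........KKKKKKKw............
371 K.....KK..KKKKK......KK.KKKKKKK..........KKKKKKw............
372 KK....KKK.KKKKK.......KKKKKKKK.............KKK..............
373 KK.....KKKKKKKKK....
[... 2980 characters left out ...]
..........wwwwwwwwwwwwwwwww.......................
420 .....................wwwwwwwwwwwwwww........................
421 .......................wwwwwwwwwwww.........................
422 ........................wwwwwwwwww..........................
423 .........................wwwwwwwww..........................
424 ...........................wwwwww...........................
425 ............................wwww............................
426 .............................w..............................
427 ............................................................
428 ............................................................
429 ............................................................
```

Call:
drive_tool:
  motion:
    - [0, 0, 0.2, 0, 0, 0]
    - [0, 0, 0.4, 0, 0, 0]
    - [0, 0, 0.55, 0, 0, 0]
    - [0, 0, 0.59, 0, 0, 0]
    - [0, 0, 0.59, 0, 0, 0]

```text
t: 13.35
tool_pos: [476.0, -282.7, -6.7]
ee_rot: [0.001, 0.959, 0.282, 0.0]
contact_force: [0.1, 0.2, -0.1]
opening: 0.649
```

Call:
drive_tool:
  motion:
    - [0, 0, 0.02, 0, 0, 0]
    - [0, 0, 0.04, 0, 0, 0]
    - [0, 0, 0.04, 0, 0, 0]

```text
t: 13.65
tool_pos: [476.3, -282.9, -10.1]
ee_rot: [0.001, 0.959, 0.282, 0.0]
contact_force: [-0.7, -0.8, -0.3]
opening: 0.651
```

Call:
drive_tool:
  motion:
    - [0, 0, 0, 0, 0, 0]
    - [0, 0, 0, 0, 0, 0]
    - [0, 0, 0, 0, 0, 0]
    - [0, 0, 0, 0, 0, 0]
    - [0, 0, 0, 0, 0, 0]
    - [0, 0, 0, 0, 0, 0]
  fingers: 0
  force: 50

```text
t: 14.25
tool_pos: [476.8, -283.2, -9.4]
ee_rot: [0.001, 0.959, 0.282, 0.001]
contact_force: [-0.4, 0.0, 6.3]
opening: 0.4
```

Knob gripped (opening 0.40). Lift and carry.

Call:
drive_tool:
  motion:
    - [0, 0, -0.1, 0, 0, 0]
    - [0, 0, -0.5, 0, 0, 0]
    - [0, 0, -1, 0, 0, 0]
    - [0, 0, -1, 0, 0, 0]
    - [0, 0, -1, 0, 0, 0]

```text
t: 14.75
tool_pos: [477.5, -283.6, 92.3]
ee_rot: [0.003, 0.959, 0.282, 0.002]
contact_force: [-0.2, -0.7, -0.7]
opening: 0.401
```

Run:
```python
from h import *
rel([534,168.5,130],-20)
b=snap('side','s10');o=get_obs()['tool_pos'];z=o[2]+9.4
P=[[o[0],o[1],z],[o[0],o[1],z+26]];q=proj(b,P);print(q)
u0,v0=int(q[0][0]-30),int(q[0][1]-35)
im=b['pixels'][v0:v0+60,u0:u0+60];h=cv2.cvtColor(im,cv2.COLOR_BGR2HSV)
print(u0,v0)
for r in range(60): print(v0+r,''.join('K' if h[r,c,2]<55 else ('w' if h[r,c,1]<70 and h[r,c,2]>90 else '.') for c in range(60)))
```

```text
t 14.75 pos [ 477.5 -283.6   92.3] yaw 32.8 tilt z [ 0.005 -0.004 -1.   ] F [-0.2 -0.7 -0.7] open 0.401
shift [ 2.925 -3.491 -0.392] rz 0.587
[[320.91856398 376.42178817]
 [321.3747748  365.85827212]]
290 341
341 .........wwwwwwww...KKKKKKKKKKKKKKKKKKKKKKKKKKKKKKK.........
342 ........wwwwwwww...KKKKKKKKKKKKKKKKKKKKKKKKKKKKKKKK.........
343 .ww...wwwwwwwww...KKKKKKKKKKKKKKKKKKKKKKKKKKKKKKKK..........
344 ..ww..wwwwwwww....KKKKKKKKKKKKKKKKKKKKKKKKKKKK.KK...........
345 ...wwwwwwwwwww....KKKKKKKKKKKKKKKKKKKKKKKKKKKwww............
346 ....wwwwwwwww.....KKKKKKKKKKKKKKKKKKKKKKKKKK.www............
347 K...wwwwwwww......KKKKKKKKKKKKKKKKKKKKKKKKKKKKww............
348 KKK.wwwwwww.......KKKKKKKKKKKKKKKKKKKKKKKKKKKKww............
349 KK.wwwwwwwww......KKKKKKKKKKKKKKKKKKKKKKKKKKKKww............
350 .KK.wwwww..www..K...KK..KKKKKKKKKKKKKKKKKKKKKKww............
351 .KK...ww.....w.KKK...K....KKKKKKKKKKKKKKKKKKKKww............
352 ..K....w......KKKK..KK.....KKKKKKKKKKKKKKKKKKKww............
353 ...K....KK...KKKKK.KKK.....KKKKKK.KKKKKKKKKKKKww............
354 ...KK...KKK..KKKKKKKKKKK....KKKKKwwKKKKKKK
[... 2308 characters left out ...]
..................................................
391 ............................................................
392 ............................................................
393 ............................................................
394 ............................................................
395 ............................................................
396 ............................................................
397 ............................................................
398 ............................................................
399 ............................................................
400 ............................................................
```

Run:
```python
from h import *
b=load('s10');z=101.7
L,F,R=[ray(b,*p,z)[:2] for p in((305.7,376.3),(323,387),(336.5,373.3))]
print(L,F,R,(L+R)/2,'yawLF',np.degrees(np.arctan2(*(F-L)[::-1])),'yawFR',np.degrees(np.arctan2(*(R-F)[::-1])),np.linalg.norm(F-L),np.linalg.norm(R-F))
```

```text
[ 453.16076454 -276.35188794] [ 472.38964363 -304.20566951] [ 501.94228824 -286.13871397] [ 477.55152639 -281.24530095] yawLF -55.38071197202067 yawFR 31.439454325594745 33.84646124472173 34.6377494378155
```

Call:
drive_tool:
  motion:
    - [0.3, -0.3, -0.1, 0, 0, 0]
    - [0.6, -0.65, -0.2, 0, 0, 0]
    - [0.85, -1, -0.35, 0, 0, 0]
    - [0.85, -1, -0.35, 0, 0, 0]

```text
t: 15.2
tool_pos: [493.5, -148.7, 125.6]
ee_rot: [0.001, 0.959, 0.285, 0.001]
contact_force: [0.6, 0.0, -1.1]
opening: 0.395
```

Call:
drive_tool:
  motion:
    - [0.25, -0.3, 0, 0, 0, 0]
    - [0.55, -0.65, 0, 0, 0, 0]
    - [0.85, -1, 0, 0, 0, 0]

```text
t: 15.5
tool_pos: [509.1, -17.6, 123.8]
ee_rot: [0.0, 0.959, 0.284, -0.001]
contact_force: [0.6, 0.3, -0.2]
opening: 0.399
```

Call:
drive_tool:
  motion:
    - [0.25, -0.3, 0, 0, 0, 0.09]
    - [0.55, -0.65, 0, 0, 0, 0.18]
    - [0.8, -1, 0, 0, 0, 0.27]
    - [0.8, -1, 0, 0, 0, 0.36]
    - [0.8, -1, 0, 0, 0, 0.45]
    - [0.8, -1, 0, 0, 0, 0.54]
    - [0.8, -1, 0, 0, 0, 0.587]
    - [0.8, -1, 0, 0, 0, 0.587]

```text
t: 16.3
tool_pos: [520.8, 109.3, 121.8]
ee_rot: [0.001, 0.985, -0.172, -0.002]
contact_force: [0.3, 0.0, -1.2]
opening: 0.398
```

Run:
```python
from h import *
rel([534,168.5,130],-20)
```

```text
t 16.3 pos [520.8 109.3 121.8] yaw -19.8 tilt z [-0.004 -0.002 -1.   ] F [ 0.3  0.  -1.2] open 0.398
shift [-0.077 -0.602 -0.083] rz 0.002
```

Call:
drive_tool:
  motion:
    - [-0.04, -0.3, 0, 0, 0, 0]
    - [-0.07, -0.58, 0, 0, 0, 0]
    - [-0.07, -0.58, 0, 0, 0, 0]
    - [-0.07, -0.58, 0, 0, 0, 0]

```text
t: 16.7
tool_pos: [533.4, 166.0, 120.5]
ee_rot: [0.002, 0.985, -0.171, -0.003]
contact_force: [-0.3, -1.3, -0.4]
opening: 0.399
```

Run:
```python
from h import *
rel([533.3,166.6,100],-20)
b=snap('side','s11');o=get_obs()['tool_pos'];z=o[2]+9.4
q=proj(b,[[o[0],o[1],z],[534,168.5,90]]);print(q)
u0,v0=255,195
im=b['pixels'][v0:v0+38,u0:u0+50];h=cv2.cvtColor(im,cv2.COLOR_BGR2HSV)
for r in range(38): print(v0+r,''.join('K' if h[r,c,2]<60 else ('w' if h[r,c,1]<70 and h[r,c,2]>90 else '.') for c in range(50)))
cv2.imwrite('pics/c9.png',cv2.resize(b['pixels'][175:245,240:320],None,fx=9,fy=8,interpolation=cv2.INTER_CUBIC))
```

```text
t 16.7 pos [533.4 166.  120.5] yaw -19.7 tilt z [-0.006 -0.003 -1.   ] F [-0.3 -1.3 -0.4] open 0.399
shift [-0.002 -0.006  0.205] rz 0.003
[[278.01795585 207.37123792]
 [278.36196549 221.24739342]]
195 ..........KK.wwKwwwwwwwwwwwwwwwwww.KK.............
196 ..........KK.wwK.wwwwwwww.KKKKKKww.KK.............
197 ...........K.wwKwwwwwwwwwwwwwww.ww.KK.............
198 ............www.wwwwwwwwwwwwwwwwww.K..............
199 .............ww.wwwwwwwwwwwwwwwwww................
200 .............wwwwwwwwwwwwwwwwwwwww................
201 ...............wwwwwwwwwwwwwwwwwww.....KKKKK......
202 ...............wwwwwwwwwwwwwwwww.KKKKKKKKKKK......
203 ...............wwwwwwwwwwwwwwwww.KKKKKKKKKKK......
204 ...............wwwwwwwwwwwwwwwww.KKKKKKKKKKKK.....
205 ..............Kwwwwwwwwwwwwwwwww.KKKKKKKKKKKKK....
206 ........KKKKKKKwwwwwwwwwwwwwwwww.KKKKKKKKKKKKK....
207 .KKKKKKKKKKKKKKwwwwwwwwwwwwwwwww.KKKKKKKKKKKKKK...
208 KKKKKKKKKKKKKKKwwwwwwwwwwwwwwwww.KKKKKKKKKKKKKK...
209 KKKKKKKKKKKKKKKwwwwwwwwwwwwwwwww.KKKKKKKKKKKKKKK..
210 KKKKKKKKKKKKKKKwwwwwwwwwwwwwwwww.KKKKKKKKKKKKKKK..
211 KKKKKKKKKKKKKKK...
[... 487 characters left out ...]
KKKKKKKKKKKwwwwwKKKKKKKKKKKKKKKKKKKKKKKK
221 KKKKKKKKKKKKKKKKKKKKKwwwwwKKKKKKKKKKKKKKKKKKKKKKKK
222 KKKKKKKKKKKKKKKKKKKK.wwwwwKKKKKKKKKKKKKKKKKKKKKKKK
223 KKKKKKKKKKKKKKKKKKKKKwwwwwKKK...KKKKKKKKKKKKKKKKKK
224 KKKKKKKKKKKKKKKKKK..Kwwwwwwwwwww.KKKKKKKKKKKKKKKKK
225 KKKKKKKKKKKKK.wwwwwwwwwwwwwwwwwwwKKKKKKKKKKKKKKKKK
226 KKKKKKKKKKKKKwwwwwwwwwwwwwwwwwwww.KKKKKKKKKKKKKKKK
227 KKKKKKKKKKKKKwwwwwwwwwwwww..wwwww.KKKKKKKKKKKKKKKK
228 KKKKKKKKKKKKKKwwwwww..wwww..wwwwwwKKKKKKKKKKKKKKKK
229 KKKKKKKKKKKKKKwwwww...www....wwwwwKKKKKKKKKKKKKKKK
230 KKKKKKKKKKKKKKwwwwwK.........wwwww.KKKKKKKKKKKKKKK
231 KKKKKKKKKKKKKKwwwwwK........Kwwwww.KKKKKKKKKKKKKKK
232 KKKKKKKKKKKKKK.wwwww........wwwwwwwKKKKKKKKKKKKKKK
```

Run:
```python
from h import *
b=load('s11')
n=np.array([np.cos(np.radians(-110)),np.sin(np.radians(-110))])
for z in(129.9,132):
    L=ray(b,269.5,211,z)[:2];R=ray(b,286.5,212,z)[:2]
    print(z,L,R,'yaw',np.degrees(np.arctan2(*(R-L)[::-1])),'centre',(L+R)/2-18*n)
# spindle: left edge & top/back; white top face vertical extent rows 218.5..222.5
print(ray(b,278.8,220.8,90))
```

```text
129.9 [511.31905067 157.48763979] [546.3416821 142.2946629] yaw -23.45141939335015 centre [534.98672896 166.80561852]
132 [510.5679238  154.42078256] [545.47362435 139.27853081] yaw -23.451419393350214 centre [534.17713665 163.76412385]
[535.45812798 169.93682128  90.        ]
```

Call:
drive_tool:
  motion:
    - [0, -0.02, 0.15, 0, 0, 0]
    - [0, -0.02, 0.3, 0, 0, 0]
    - [0, -0.02, 0.36, 0, 0, 0]
    - [0, -0.02, 0.36, 0, 0, 0]
    - [0, -0.02, 0.36, 0, 0, 0]

```text
t: 17.25
tool_pos: [533.9, 166.9, 85.2]
ee_rot: [0.002, 0.985, -0.172, -0.002]
contact_force: [0.1, 0.7, 0.3]
opening: 0.396
```

Call:
drive_tool:
  motion:
    - [0, 0, 0.02, 0, 0, 0]
    - [0, 0, 0.04, 0, 0, 0]
    - [0, 0, 0.06, 0, 0, 0]
    - [0, 0, 0.06, 0, 0, 0]

```text
t: 17.65
tool_pos: [533.8, 167.0, 79.1]
ee_rot: [0.002, 0.985, -0.172, -0.002]
contact_force: [0.4, 0.6, -1.1]
opening: 0.398
```

Run:
```python
from h import *
rel([534,168.5,64.6],-20); print(get_obs()['wrist_torque'])
```

```text
t 17.65 pos [533.8 167.   79.1] yaw -19.8 tilt z [-0.005 -0.002 -1.   ] F [ 0.4  0.6 -1.1] open 0.398
shift [-0.003 -0.015  0.145] rz 0.002
[ 0.0675699   0.03357912 -0.01055094]
```

No contact yet. Move 1 mm in y and go on down.

Call:
drive_tool:
  motion:
    - [0, -0.01, 0.02, 0, 0, 0]
    - [0, -0.01, 0.03, 0, 0, 0]
    - [0, -0.01, 0.04, 0, 0, 0]
    - [0, -0.01, 0.04, 0, 0, 0]

```text
t: 18.05
tool_pos: [534.0, 167.9, 74.9]
ee_rot: [0.002, 0.985, -0.172, -0.003]
contact_force: [0.5, 0.2, -0.8]
opening: 0.397
```

Call:
drive_tool:
  motion:
    - [0, 0, 0.02, 0, 0, 0]
    - [0, 0, 0.03, 0, 0, 0]
    - [0, 0, 0.03, 0, 0, 0]

```text
t: 18.35
tool_pos: [533.9, 167.8, 71.7]
ee_rot: [0.002, 0.985, -0.172, -0.003]
contact_force: [0.0, -1.0, -1.0]
opening: 0.4
```

Call:
drive_tool:
  motion:
    - [0, 0, 0.02, 0, 0, 0]
    - [0, 0, 0.04, 0, 0, 0]
    - [0, 0, 0.05, 0, 0, 0]
    - [0, 0, 0.05, 0, 0, 0]

```text
t: 18.75
tool_pos: [533.9, 167.7, 66.4]
ee_rot: [0.002, 0.985, -0.172, -0.003]
contact_force: [-0.6, 0.4, -0.4]
opening: 0.397
```

Call:
drive_tool:
  motion:
    - [0, 0, 0.01, 0, 0, 0]
    - [0, 0, 0.02, 0, 0, 0]
    - [0, 0, 0.02, 0, 0, 0]

```text
t: 19.05
tool_pos: [533.9, 167.7, 64.6]
ee_rot: [0.002, 0.985, -0.172, -0.003]
contact_force: [-0.8, -1.1, 3.6]
opening: 0.399
```

Force starts exactly at the predicted home height (64.6). Hold, then press.

Call:
drive_tool:
  motion:
    - [0, 0, 0, 0, 0, 0]
    - [0, 0, 0, 0, 0, 0]
    - [0, 0, 0, 0, 0, 0]
    - [0, 0, 0.01, 0, 0, 0]
    - [0, 0, 0.02, 0, 0, 0]
    - [0, 0, 0.03, 0, 0, 0]
    - [0, 0, 0.04, 0, 0, 0]
    - [0, 0, 0.04, 0, 0, 0]

```text
t: 19.85
tool_pos: [534.0, 167.8, 60.9]
ee_rot: [0.002, 0.985, -0.172, -0.002]
contact_force: [-1.6, -1.6, 4.9]
opening: 0.399
```

Call:
drive_tool:
  motion:
    - [0, 0, 0.01, 0, 0, 0]
    - [0, 0, 0.01, 0, 0, 0]
    - [0, 0, 0.01, 0, 0, 0]

```text
t: 20.15
tool_pos: [534.0, 167.7, 60.4]
ee_rot: [0.002, 0.985, -0.172, -0.002]
contact_force: [-3.0, -0.4, 6.2]
opening: 0.398
```

Run:
```python
from h import *
rel([534,168.5,64.6],-20)
b=snap('side','s12');cv2.imwrite('pics/c10.png',cv2.resize(b['pixels'][175:255,230:330],None,fx=7,fy=7,interpolation=cv2.INTER_CUBIC))
```

```text
t 20.15 pos [534.  167.7  60.4] yaw -19.8 tilt z [-0.005 -0.003 -1.   ] F [-3.  -0.4  6.2] open 0.398
shift [-0.003 -0.007 -0.042] rz 0.002
```

View pics/c10.png

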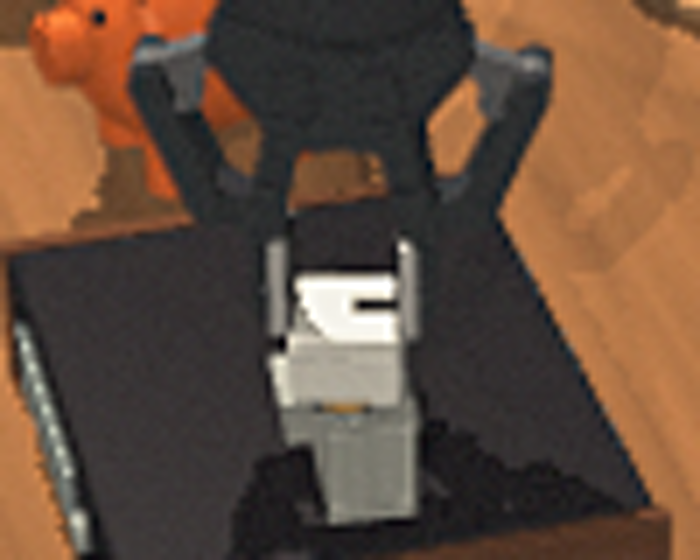

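The picture shows the knob level in the jaws, ridge to the right, low over the bush (brass at crop (345,407)) with the flat bracket under it. Press slightly more for margin, then hand in.

Call:
drive_tool:
  motion:
    - [0, 0, 0.01, 0, 0, 0]
    - [0, 0, 0.01, 0, 0, 0]
    - [0, 0, 0.01, 0, 0, 0]
    - [0, 0, 0.01, 0, 0, 0]

```text
t: 20.6
tool_pos: [534.0, 167.8, 59.9]
ee_rot: [0.002, 0.985, -0.172, -0.002]
contact_force: [-2.1, -0.3, 7.4]
opening: 0.402
```

Run:
```python
from h import *
rel([534,168.5,64.6],-20); print(close_job())
```

```text
t 20.6 pos [534.  167.8  59.9] yaw -19.8 tilt z [-0.005 -0.003 -1.   ] F [-2.1 -0.3  7.4] open 0.402
shift [-0.003 -0.007 -0.047] rz 0.002
the job is handed in; nothing more can be done
None
```

I handed the job in at t = 20.6 s, still gripping the knob and holding it pressed down; the hand-in gives no verdict. The bracket lies flat round the bush and was let go before I fetched the knob. I turned the knob to yaw -20° to match the spindle flat and pushed it home.

**What the last checks showed:**
- **Bracket:** after release, both cameras showed it flat on the receiver with the bush inside the eye.
- **Knob home:** the push force first appeared at the predicted home height (reported z = 64.6 mm, 3.6 N).
- **Knob pressed:** I then pressed about 4.7 mm further, and the force rose to 7.4 N, which fits the spring. Grip opening was steady at 0.40.
- **Bystanders:** I didn't re-measure the remotes or the piggy bank at the end. No move went near them.

**What failed or disagreed:**
- **First grasp missed:** my first try at the bracket closed above the flange. In the images the fingertips were about 20 mm higher than the reported tool position, so I corrected for that and the second try held.
- **Spindle flat:** I estimated its direction from low-resolution views, which gave between -15° and -27°. The knob going on without resistance supports the -20° I used.

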